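# Check a second-hand kitchen scale for sticking under a corner load

## Task

Check that the red kitchen scale does not stick when it is loaded off-centre: with the fingertips press down on the corner of its white platform that carries the yellow price sticker until the needle stands at the red 1 kg mark, never letting it run past one and a half kilos, keep it there for about a second, then let go so that the needle swings back to zero. Only press: do not pick up, shift or tip the scale, and leave the cream scale and the other goods on the counter as they are.

Things in the scene. Friction and masses are not known exactly. Their poses are not given: they have to be found in the camera images.
- red_scale: Red mechanical kitchen scale, loose on rubber feet, 1.8 kg. Origin: centre of its underside, on the table; z up. Housing 260 mm long (own x), 170 mm wide (own y), 90 mm high under the platform; its front (+x) third slopes down and carries the round dial. The square platform stands on a sprung plunger over the rear part, its centre at own x = -45 mm.
- red_scale_platter: Its white square platform, 160 x 160 x 7 mm; origin at its centre, 12 mm under its top, which stands 141 mm above the table unloaded. It sinks 15 mm per kg (spring 0.65 N/mm, no preload), stop at 31 mm. Seated on soft rubber, it also dips towards a pressed corner: pressed at the sticker with 9.8 N (1 kg) that corner dips 4 to 5 mm more than the centre, about 19.5 mm in all.
- red_scale_corner (a point): Centre of the round yellow price sticker (26 mm across) on the platform's top face, 22 mm in from both edges of its corner: seen from in front of the dial, the far right corner (scale's own x -103, y +58 mm). It moves with the platform. Press within about 10 mm of it.
- red_scale_centre (a point): Centre of the platform's top on the sprung plunger: it sinks with the platform but does not tilt with it. Its z falls by 15 mm per kg.
- red_scale_dial (a point): Centre of the red scale's dial: white, 100 mm across, silver ring, tilted 36 degrees from level, facing +x of the scale and up. Zero is at the top (towards the platform); ticks each 50 g, long ones each 500 g, no figures; the 1 kg mark is the broad red tick at the bottom, opposite zero; 1.5 kg is the long tick three quarters round clockwise.
- red_scale_needle (a joint): Angle of the red scale's black needle, rad clockwise as seen facing the dial: 0 = zero at the top, 3.14 = the red 1 kg mark at the bottom, 4.71 = 1.5 kg, 6.28 = 2 kg, the end. It follows the platform's sinking directly (0.209 rad per mm) and springs back with it.
- cream_scale: A second scale of the same build and size, cream housing, bare steel platform, no sticker; loose, to be left alone. Origin and axes as for the red one.
- cream_scale_needle (a joint): Needle of the cream scale, as for the red one; it stays at zero.
- mug: Bystander, loose: blue ceramic mug with a handle, 76 mm across, 92 mm high. Origin at the centre of its underside.
- jar: Bystander, loose: amber glass jar with a red lid, 72 mm across, 130 mm high. Origin at the centre of its underside.
- tin: Bystander, loose: green food tin, 68 mm across, 100 mm high. Origin at the centre of its underside.
- screwdriver: Bystander, loose: screwdriver with an orange handle, 200 mm long, lying flat along its own x. Origin at the centre of its underside.
- radio: Bystander, loose: small wooden-cased transistor radio standing upright, 180 x 50 mm, 110 mm high plus a 30 mm carrying handle, long side along its own y. Origin at the centre of its underside.
- clock: Bystander, loose: green wind-up alarm clock with two brass bells, 84 mm wide, 112 mm high. Origin at the centre of its underside.
- camera: Bystander, loose: black and silver film camera, 125 mm wide, 85 mm high. Origin at the centre of its underside.

How it is judged (in metres and radians):
On the way, in this order (a step that is already met when the one before it is completed fails the run):
1. the fingers press the platform down at the stickered corner (it dips more than 3 mm below the platform's centre) and the needle stands within 100 g of the 1 kg mark, for 0.6 s (value of joint red_scale_needle between 2.82759 and 3.45559 rad and z of red_scale_corner in the frame of red_scale_centre below -0.003 m and contact force between the fingers and red_scale_platter above 5 N), for 0.6 s.
2. the platform is let go and the needle is back within 70 g of zero (value of joint red_scale_needle below 0.22 rad and contact force between the fingers and red_scale_platter below 0.1 N), for 0.2 s.
At the end, for the whole second after the job is handed in: The needle of the red scale is back within 70 g (0.22 rad) of zero, the red scale stands level and at rest within 15 mm of where it began, the cream scale reads zero within 15 mm of its place, and every bystander is within 25 mm of its place (value of joint red_scale_needle between -0.22 and 0.22 rad and value of joint cream_scale_needle below 0.22 rad and distance of each of red_scale, cream_scale from where it was at the start of the episode below 0.015 m and angle between red_scale's own z axis and vertical below 0.03 rad and linear speed of red_scale below 0.01 m/s and not (distance of any of mug, jar, tin, screwdriver, radio, clock, camera from where it was at the start of the episode above 0.025 m)); the robot touches nothing.
It fails at once if the needle of the red scale runs past the 1.5 kg mark (value of joint red_scale_needle above 4.75 rad).
It fails at once if the red scale is shifted by more than 15 mm, lifted more than 6 mm or tipped (distance of red_scale from where it was at the start of the episode above 0.015 m or height (world z) of red_scale above 0.006 m or angle between red_scale's own z axis and vertical above 0.05 rad).
It fails at once if the cream scale is pressed (needle past 100 g) or shifted by more than 15 mm (value of joint cream_scale_needle above 0.314 rad or distance of cream_scale from where it was at the start of the episode above 0.015 m).
It fails at once if a bystander is shifted by more than 25 mm (distance of any of mug, jar, tin, screwdriver, radio, clock, camera from where it was at the start of the episode above 0.025 m).
It also fails if it takes over 42 s, if anything falls off the work surface, if the arm or the gripper's body presses on something with over 40 N, if the wrist force passes 120 N, or if a joint passes its speed limit or range.

## Robot

A 6-joint arm with a two-finger parallel gripper is mounted at the origin on the work surface. World frame = base frame: x ahead of the robot, y to its left, z up, the work surface at z = 0. Lengths are in m, angles in degrees, forces in N, time in s.
With the tool pointing down it reaches from about 0.3 to 0.75 m from the base axis. Payload 8.5 kg.
Tool frame: the origin (TCP) lies on the mounting face of the last link; the fingertips stand tip_extent ahead of it and the grasp point (between the pads) lies 155 mm ahead of it (tip_extent is the distance from the TCP to the fingertips, in m); z points along the fingers, y is the line along which they close (so a half turn about z gives the same grasp; the last joint's range is limited). The gripper opens to 85 mm and grips with 20 to 120 N. Pads are 22 mm wide; open, the fingers measure 114 mm over their backs; the gripper's body (76 mm by 85 mm) begins 54 mm behind the grasp point. The pads swing forward as they close: fully open they stand 13 mm farther back than shut.
Start: joints at [62.435, 21.807, 74.336, -0, 83.858, -12.336], TCP at [0.144, 0.531, 0.405] pointing down, gripper open.
Joint ranges: [-178.18, 178.18], [-50.72, 133.34], [12.68, 142.11], [-81.47, 261.47], [9.98, 163.14], [-165.26, 165.26]. Speed limits (degrees/s): [136.94, 136.94, 180, 180, 180, 180].

## Interface

Orientations are given as a 3x3 rotation matrix whose columns are the frame's x, y, z axes.
In Python, from rig import observe, get_image, camera_params, close_job, tip_extent gives the robot as it stands.
- The arm moves only by the shell command python3 -m creep 'ROWS' [FORCE]. ROWS is JSON, a list of rows, each an object with "jaw": the gripper's target within -1 to 1 (shut at 1, half-way at 0, fully open at -1); "travel": the shift along the world's x, y, z in mm, a list of three; "roll": the turn about the world's z in rad. A call has 1 to 12 rows; each row is the pose to reach, as a shift and turn from the pose commanded when the call began; what a row does not reach only later rows make up. A row lasts 1/10 s, in which the tool goes at most 50 mm and 8.59 degrees, less where a joint would pass 70% of its speed; a pose out of reach is approached as far as the arm can. A call with a gripper value outside its range is refused whole. The fingers move at their own pace and stop on an object; FORCE is the grip in N (left out, the last holds). Time passes only in rows, so rows that repeat a pose let the fingers close. It gives the time, the measured TCP pose, the force, the opening and the grip force at its end, in the units of the state.
- observe(): the state, without advancing time (a new reading comes with each control period).
- get_image(name): name is "scene" or "top" or "wrist"; returns (picture, depth): 480x640x3 uint8, red, green, blue; 480x640 float32, m along the optical axis (not along the pixel's ray), 0 where there is no reading.
- camera_params(name): a dict with "mtx" (3x3 intrinsics, pixels), "dist_coeffs" ([k1, k2, p1, p2, k3] as OpenCV has them; the pictures are not rectified), "extrinsics" (4x4, takes a point from camera to world coordinates). Camera axes: x right, y down, z forward; pixel columns grow to the right and rows downward; lengths in m; the calibration is good to about 2 mm. A picture is of the moment at which its call begins: read the wrist's pose just before it. camera_params takes no time and is no camera call; for the wrist camera it gives the pose at the moment of the call.
- close_job(): hands the job in; it is judged then, once.
The state is a dict: "time_s": time; "q": joint angles; "qvel": joint speeds; "joint_efforts": joint torques, N m; "position": TCP position; "tool_rot": TCP orientation; "ft_force": force on the tool from outside, world axes, zero at the start; "wrist_torque": the same for the moment, N m; "grip_width": finger opening in m; "gripper_force": force on a finger pad.
Only numpy, scipy, OpenCV 4.12 (cv2) and the standard library are available. Lean on these libraries where they do the work, as an engineer would, in place of code of your own. Each camera call takes 0.05 s, during which the arm holds its last target. There are 200 camera calls.

## Working session

There is one attempt and no reset: what is moved stays moved. The work goes in short steps, Python scripts to look and compute and a shell command to move; the robot and the scene stay as the last step left them, time stands still between calls to the robot, and variables do not carry over. Pictures are saved under pics/ and viewed, at most 10 in all, crops included, and the job is handed in when it is done.

```bash
mkdir -p pics; cat > h.py <<'E'
import numpy as np, cv2
from rig import *
def world(name,px,depth,P=None):
    P=P or camera_params(name)
    out=[]
    for u,v in px:
        u0,v0=int(round(u)),int(round(v))
        d=depth[v0-2:v0+3,u0-2:u0+3]; d=d[d>0]
        z=np.median(d) if d.size else np.nan
        n=cv2.undistortPoints(np.array([[[u,v]]],float),np.array(P["mtx"]),np.array(P["dist_coeffs"]))[0,0]
        out.append((np.array(P["extrinsics"])@[n[0]*z,n[1]*z,z,1])[:3])
    return np.array(out)
E
python3 - <<'E'
from h import *
for n in("top","scene"):
    P=camera_params(n); im,d=get_image(n)
    cv2.imwrite(f"pics/{n}0.png",im[:,:,::-1]); np.save(f"pics/{n}0.npy",d)
    print(n,np.round(P["extrinsics"],3).tolist())
o=observe();print(o["time_s"],o["position"],np.round(o["tool_rot"],3).tolist(),o["ft_force"]); print(tip_extent() if callable(tip_extent) else tip_extent,o["grip_width"])
E
```

```text
top [[-0.018, -0.997, 0.077, 0.448], [-1.0, 0.019, 0.011, -0.005], [-0.012, -0.077, -0.997, 1.6], [0.0, 0.0, 0.0, 1.0]]
scene [[0.854, 0.29, -0.433, 1.089], [0.521, -0.468, 0.714, -0.935], [0.005, -0.835, -0.551, 0.821], [0.0, 0.0, 0.0, 1.0]]
0.1 [0.14447355 0.53065609 0.40417131] [[-0.965, 0.263, -0.001], [0.263, 0.965, -0.001], [0.0, -0.001, -1.0]] [-0.74008203  0.01428864  0.28928424]
0.1734 0.08575378134360857
```

View pics/top0.png

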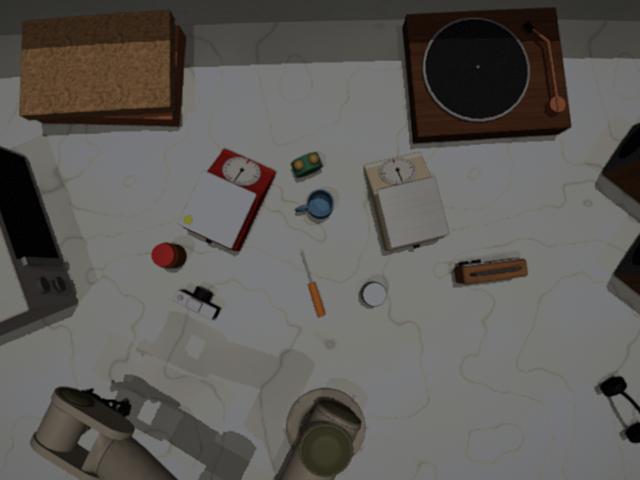

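View pics/scene0.png

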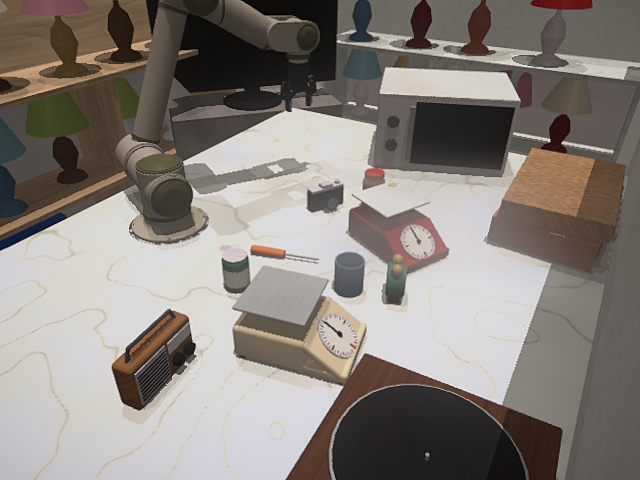

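```bash
python3 - <<'E'
from h import *
im=cv2.imread("pics/top0.png").astype(int); d=np.load("pics/top0.npy")
b,g,r=im[...,0],im[...,1],im[...,2]
m=(r>120)&(g>120)&(b<90); m[:, :160]=0;m[:,220:]=0;m[:200]=0;m[240:]=0
v,u=np.nonzero(m);print(len(u),u.mean(),v.mean())
w=world("top",[(u.mean(),v.mean()),(208,176),(256,194),(232,247),(184,222),(242,171),(169,255),(198,303)],d);print(w.round(3))
# all platform-top points
P=camera_params("top")
yy,xx=np.mgrid[160:260,170:280]; pts=np.c_[xx.ravel(),yy.ravel()].astype(float)
z=d[160:260,170:280].ravel()
n=cv2.undistortPoints(pts[:,None],np.array(P["mtx"]),np.array(P["dist_coeffs"]))[:,0]
X=(np.array(P["extrinsics"])@np.c_[n*z[:,None],z,np.ones_like(z)].T)[:3].T
k=(abs(X[:,2]-.141)<.008)
c=im[160:260,170:280].reshape(-1,3); k&=(c[:,2]-c[:,0]<40)|((c[:,1]>110))
rect=cv2.minAreaRect(X[k,:2].astype(np.float32)*1000);print(rect,cv2.boxPoints(rect),np.median(X[k,2]))
E
python3 -m creep '[{"jaw":1,"travel":[0,0,0],"roll":0},{"jaw":1,"travel":[0,0,0],"roll":0},{"jaw":1,"travel":[0,0,0],"roll":0},{"jaw":1,"travel":[0,0,0],"roll":0},{"jaw":1,"travel":[0,0,0],"roll":0}]' 40; python3 -c "
from rig import *;print(tip_extent() if callable(tip_extent) else tip_extent)"
```

```text
0 nan nan
time_s: 0.6
position: [0.1445, 0.5307, 0.4047]
tool_rot: [[-0.965, 0.263, 0.0], [0.263, 0.965, -0.0], [-0.0, -0.0, -1.0]]
ft_force: [-0.2, 0.7, -0.3]
grip_width: 0.0122
gripper_force: 0.0
0.1734<stdin>:5: RuntimeWarning: Mean of empty slice.
  ret = ret.dtype.type(ret / rcount)
<stdin>:6: RuntimeWarning: Mean of empty slice.
Traceback (most recent call last):
  File "h.py", line 7, in world
    u0,v0=int(round(u)),int(round(v))
              ~~~~~^^^
ValueError: cannot convert float NaN to integer
```

```bash
python3 - <<'E'
from h import *
im=cv2.imread("pics/top0.png").astype(int); d=np.load("pics/top0.npy")
b,g,r=im[...,0],im[...,1],im[...,2]
print(im[219,188])
m=(g-b>50)&(r-b>50); m[:, :160]=0;m[:,205:]=0;m[:205]=0;m[235:]=0
v,u=np.nonzero(m);print(len(u),u.mean(),v.mean())
w=world("top",[(u.mean(),v.mean()),(225,207),(242,171),(169,255),(198,303)],d);print(w.round(4))
P=camera_params("top")
yy,xx=np.mgrid[160:260,170:280]; pts=np.c_[xx.ravel(),yy.ravel()].astype(float)
z=d[160:260,170:280].ravel()
n=cv2.undistortPoints(pts[:,None],np.array(P["mtx"]),np.array(P["dist_coeffs"]))[:,0]
X=(np.array(P["extrinsics"])@np.c_[n*z[:,None],z,np.ones_like(z)].T)[:3].T
k=(abs(X[:,2]-.141)<.008)
rect=cv2.minAreaRect(X[k,:2].astype(np.float32)*1000);print(rect,cv2.boxPoints(rect),np.median(X[k,2]))
E
```

```text
[ 46 118 120]
55 187.54545454545453 219.43636363636364
[[0.5862 0.3541 0.1442]
 [0.6174 0.2536 0.1437]
 [0.7274 0.219  0.0654]
 [0.4928 0.4076 0.1319]
 [0.3616 0.3397 0.0886]]
((573.1668701171875, 296.55145263671875), (162.011474609375, 252.49478149414062), 64.55476379394531) [[424.362   277.64554]
 [652.36383 169.1616 ]
 [721.97174 315.45737]
 [493.9699  423.94128]] 0.1425030555976079
```

```bash
python3 -m creep '[{"jaw":1,"travel":[40,-16,0],"roll":0},{"jaw":1,"travel":[80,-32,0],"roll":0},{"jaw":1,"travel":[120,-48,0],"roll":0},{"jaw":1,"travel":[160,-64,0],"roll":0},{"jaw":1,"travel":[200,-80,0],"roll":0},{"jaw":1,"travel":[240,-96,0],"roll":0},{"jaw":1,"travel":[280,-112,0],"roll":0},{"jaw":1,"travel":[320,-128,0],"roll":0},{"jaw":1,"travel":[360,-144,0],"roll":0},{"jaw":1,"travel":[400,-160,0],"roll":0},{"jaw":1,"travel":[430,-172,0],"roll":0},{"jaw":1,"travel":[441,-176,0],"roll":0}]'
python3 -m creep '[{"jaw":1,"travel":[0,0,0],"roll":0},{"jaw":1,"travel":[0,0,0],"roll":0},{"jaw":1,"travel":[0,0,0],"roll":0}]'
python3 - <<'E'
from h import *
P=camera_params("wrist"); im,d=get_image("wrist")
cv2.imwrite("pics/w1.png",im[:,:,::-1]); np.save("pics/w1.npy",d)
im=im.astype(int);m=(im[...,1]-im[...,2]>50)&(im[...,0]-im[...,2]>50)
n,l,s,c=cv2.connectedComponentsWithStats(m.astype(np.uint8))
for i in range(1,n):
    if s[i,4]>100: print(s[i],c[i],world("wrist",[c[i]],d,P))
o=observe();print(o["time_s"],o["ft_force"],o["position"])
E
```

```text
time_s: 1.8
position: [0.5881, 0.3529, 0.4037]
tool_rot: [[-0.964, 0.265, -0.0], [0.265, 0.964, -0.001], [0.0, -0.001, -1.0]]
ft_force: [-0.9, 0.1, -0.9]
grip_width: 0.0001
gripper_force: 0.0
time_s: 2.1
position: [0.5841, 0.3556, 0.4052]
tool_rot: [[-0.965, 0.261, 0.0], [0.261, 0.965, 0.0], [-0.0, 0.0, -1.0]]
ft_force: [-0.1, -0.1, 0.5]
grip_width: -0.0003
gripper_force: 0.0
[299 233  35  33 885] [315.42711864 249.38983051] [[0.58771405 0.35586523 0.14134838]]
2.15 [ 0.41078942 -1.117284   -0.06576153] [0.58421172 0.35556805 0.4052454 ]
```

View pics/w1.png

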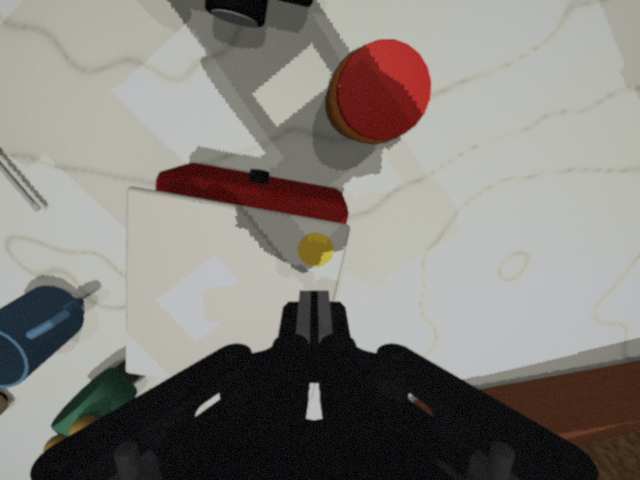

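The wrist view shows the yellow sticker at (315,249) right in the platform's corner. The shut fingertips at (314,295) are over it apart from parallax, and the jar at (380,90) is clear. I'll shift +3 mm in x and descend to just above it.

```bash
python3 -m creep '[{"jaw":1,"travel":[3,0,-20],"roll":0},{"jaw":1,"travel":[3,0,-40],"roll":0},{"jaw":1,"travel":[3,0,-55],"roll":0},{"jaw":1,"travel":[3,0,-68],"roll":0},{"jaw":1,"travel":[3,0,-76],"roll":0},{"jaw":1,"travel":[3,0,-80],"roll":0},{"jaw":1,"travel":[3,0,-80],"roll":0},{"jaw":1,"travel":[3,0,-80],"roll":0},{"jaw":1,"travel":[3,0,-80],"roll":0}]'
python3 - <<'E'
from h import *
P=camera_params("wrist"); im,d=get_image("wrist")
cv2.imwrite("pics/w2.png",im[120:420,120:520,::-1])
f=[];p=[]
for i in range(8):
    s,ds=get_image("scene"); o=observe(); f.append(o["ft_force"]);p.append(o["position"])
cv2.imwrite("pics/s2.png",cv2.resize(s[170:290,310:470,::-1],None,fx=4,fy=4,interpolation=cv2.INTER_CUBIC))
print(np.mean(f,0),np.std(f,0),np.mean(p,0),np.std(p,0),o["time_s"])
E
```

```text
time_s: 3.05
position: [0.5885, 0.3547, 0.3255]
tool_rot: [[-0.965, 0.263, 0.001], [0.263, 0.965, 0.0], [-0.001, 0.001, -1.0]]
ft_force: [-0.5, 0.0, -0.4]
grip_width: -0.0004
gripper_force: 0.0
[ 0.25854214 -0.17220004 -0.21512994] [0.63498212 0.52929151 0.67093005] [0.58847771 0.35465485 0.32491658] [9.23634379e-06 1.12710373e-05 1.74338990e-04] 3.5
```

View pics/w2.png

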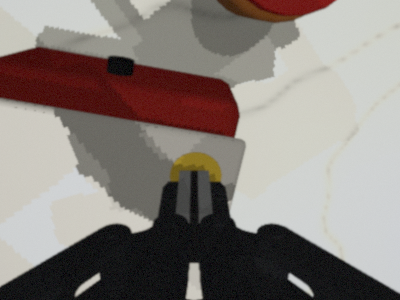

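View pics/s2.png

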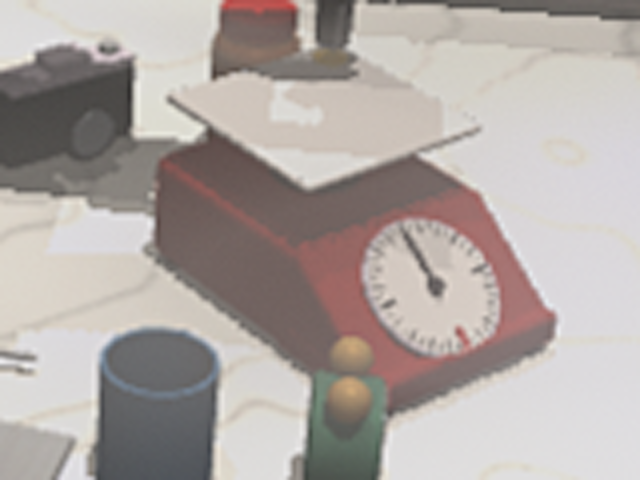

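Fingertips are centred on the sticker (crop (195,168)), and the needle is at zero (crop (405,230)), with the red mark at (462,337). Pressing part way next.

```bash
python3 -m creep '[{"jaw":1,"travel":[0,0,-3],"roll":0},{"jaw":1,"travel":[0,0,-6],"roll":0},{"jaw":1,"travel":[0,0,-9],"roll":0},{"jaw":1,"travel":[0,0,-12],"roll":0},{"jaw":1,"travel":[0,0,-15],"roll":0},{"jaw":1,"travel":[0,0,-18],"roll":0},{"jaw":1,"travel":[0,0,-21],"roll":0},{"jaw":1,"travel":[0,0,-23],"roll":0},{"jaw":1,"travel":[0,0,-25],"roll":0},{"jaw":1,"travel":[0,0,-25],"roll":0},{"jaw":1,"travel":[0,0,-25],"roll":0}]'
python3 - <<'E'
from h import *
f=[];p=[]
for i in range(6):
    s,ds=get_image("scene"); o=observe(); f.append(o["ft_force"]);p.append(o["position"])
cv2.imwrite("pics/s3.png",cv2.resize(s[170:290,310:470,::-1],None,fx=4,fy=4,interpolation=cv2.INTER_CUBIC))
print(np.mean(f,0),np.mean(p,0),o["time_s"])
E
```

```text
time_s: 4.6
position: [0.5884, 0.3549, 0.3004]
tool_rot: [[-0.965, 0.262, 0.001], [0.262, 0.965, 0.001], [-0.001, 0.001, -1.0]]
ft_force: [-2.0, 2.2, 6.2]
grip_width: 0.0001
gripper_force: 3.2
[-1.82685958  2.06610861  6.09470203] [0.58837905 0.3549308  0.30045313] 4.9
```

View pics/s3.png

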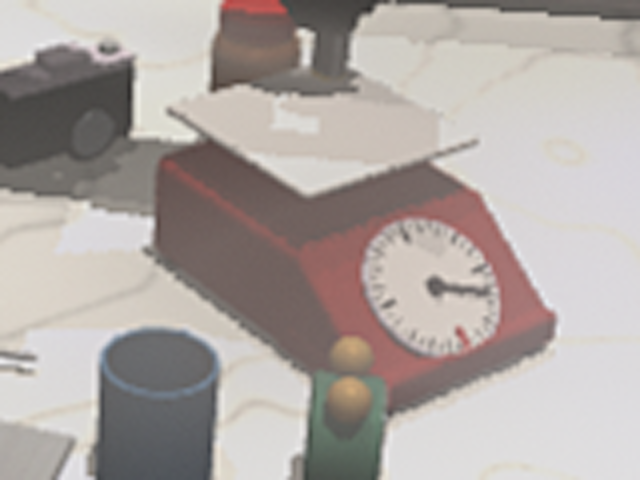

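The needle is at about 600 g (tip at (490,291), just past the 500 g tick at (484,267)), which matches 6.1 N. It needs about 7 mm more.

```bash
python3 -m creep '[{"jaw":1,"travel":[0,0,-2],"roll":0},{"jaw":1,"travel":[0,0,-4],"roll":0},{"jaw":1,"travel":[0,0,-6],"roll":0},{"jaw":1,"travel":[0,0,-7],"roll":0},{"jaw":1,"travel":[0,0,-7],"roll":0},{"jaw":1,"travel":[0,0,-7],"roll":0}]'
python3 - <<'E'
from h import *
f=[];p=[]
for i in range(6):
    s,ds=get_image("scene"); o=observe(); f.append(o["ft_force"]);p.append(o["position"])
cv2.imwrite("pics/s4.png",cv2.resize(s[215:265,390:450,::-1],None,fx=8,fy=8,interpolation=cv2.INTER_CUBIC))
print(np.mean(f,0),np.mean(p,0),o["time_s"])
E
```

```text
time_s: 5.5
position: [0.5884, 0.355, 0.294]
tool_rot: [[-0.965, 0.262, 0.002], [0.262, 0.965, 0.002], [-0.002, 0.002, -1.0]]
ft_force: [-3.0, 2.4, 9.0]
grip_width: 0.0
gripper_force: 4.7
[-2.18018567  2.44115353  9.15374707] [0.58834514 0.35504111 0.29405213] 5.8
```

View pics/s4.png

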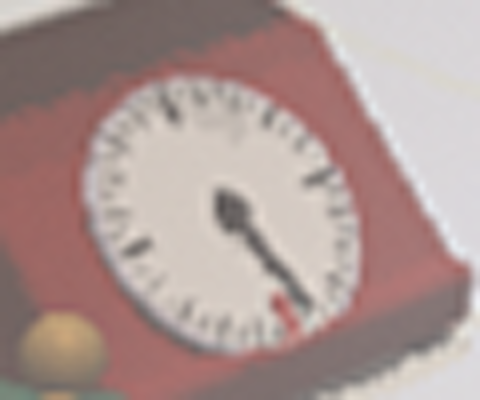

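The needle tip (305,305) is just short of the red tick (288,318), at about 0.93 kg. I'll press 1.5 mm more and hold for a second.

```bash
python3 -m creep '[{"jaw":1,"travel":[0,0,-0.8],"roll":0},{"jaw":1,"travel":[0,0,-1.5],"roll":0},{"jaw":1,"travel":[0,0,-1.5],"roll":0},{"jaw":1,"travel":[0,0,-1.5],"roll":0},{"jaw":1,"travel":[0,0,-1.5],"roll":0},{"jaw":1,"travel":[0,0,-1.5],"roll":0},{"jaw":1,"travel":[0,0,-1.5],"roll":0},{"jaw":1,"travel":[0,0,-1.5],"roll":0},{"jaw":1,"travel":[0,0,-1.5],"roll":0},{"jaw":1,"travel":[0,0,-1.5],"roll":0}]'
python3 - <<'E'
from h import *
f=[]
for i in range(6):
    s,ds=get_image("scene"); o=observe(); f.append(o["ft_force"])
t,dt=get_image("top")
w=world("top",[(225,207),(235,200),(220,200)],dt);w0=world("top",[(225,207),(235,200),(220,200)],np.load("pics/top0.npy"));print((w-w0)[:,2]*1000)
cv2.imwrite("pics/s5.png",cv2.resize(s[215:265,390:450,::-1],None,fx=8,fy=8,interpolation=cv2.INTER_CUBIC))
print(np.mean(f,0),o["time_s"])
E
```

```text
time_s: 6.8
position: [0.5883, 0.355, 0.2927]
tool_rot: [[-0.965, 0.262, 0.002], [0.262, 0.965, 0.002], [-0.002, 0.002, -1.0]]
ft_force: [-1.6, 1.9, 9.8]
grip_width: 0.0003
gripper_force: 5.0
[-15.80445211 -13.68699138 -14.10037806]
[-2.11431224  2.40421398  9.61893651] 7.1
```

View pics/s5.png

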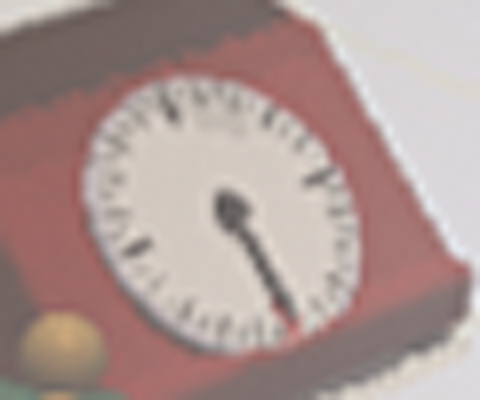

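The needle covers the red 1 kg tick at (290,322), and it was held for over 1 s at about 9.7 N. I'll release straight up.

```bash
python3 -m creep '[{"jaw":1,"travel":[0,0,-0],"roll":0},{"jaw":1,"travel":[0,0,5],"roll":0},{"jaw":1,"travel":[0,0,10],"roll":0},{"jaw":1,"travel":[0,0,16],"roll":0},{"jaw":1,"travel":[0,0,24],"roll":0},{"jaw":1,"travel":[0,0,40],"roll":0},{"jaw":1,"travel":[0,0,60],"roll":0},{"jaw":1,"travel":[0,0,80],"roll":0},{"jaw":1,"travel":[0,0,80],"roll":0},{"jaw":1,"travel":[0,0,80],"roll":0},{"jaw":1,"travel":[0,0,80],"roll":0},{"jaw":1,"travel":[0,0,80],"roll":0}]'
python3 - <<'E'
from h import *
for i in range(6): s,ds=get_image("scene")
o=observe()
cv2.imwrite("pics/s6.png",cv2.resize(s[170:290,310:470,::-1],None,fx=4,fy=4,interpolation=cv2.INTER_CUBIC))
print(o["ft_force"],o["position"],o["time_s"])
E
```

```text
time_s: 8.35
position: [0.5885, 0.3546, 0.3698]
tool_rot: [[-0.965, 0.263, -0.002], [0.263, 0.965, -0.001], [0.002, -0.001, -1.0]]
ft_force: [0.9, -0.5, -0.7]
grip_width: -0.0001
gripper_force: 0.0
[-0.40347082 -0.67616008  0.21108147] [0.58849122 0.35467593 0.37104756] 8.65
```

View pics/s6.png

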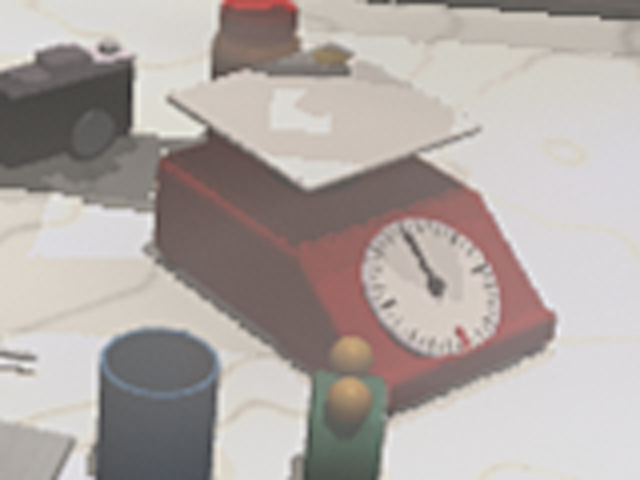

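The needle is back at zero (405,230), the scale has not moved, and the gripper is clear.

```bash
python3 -c "
from rig import *;print(close_job())"
```

```text
the job is handed in; nothing more can be done
None
```

I pressed the red scale's stickered corner to the 1 kg mark (about 9.7 N), held it for over a second and let go; the needle swung back to zero, the scale had not visibly moved, and the job is handed in (no verdict was returned).

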